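# Take the lamp carrier out of the microscope lamp house

### The arm

A 6-joint arm with a two-finger parallel gripper is mounted at the origin on the work surface. World frame = base frame: x ahead of the robot, y to its left, z up, the work surface at z = 0. Lengths are in m, angles in rad, forces in N, time in s.
With the tool pointing down it reaches from about 0.325 to 0.9 m from the base axis. Payload 3.5 kg.
Tool frame: the origin (TCP) lies on the centre line of the jaws, within the pads' length; the fingertips stand 11 mm ahead of it and the grasp point (between the pads) lies 8 mm behind it; z points along the fingers, y is the line along which they close (so a half turn about z gives the same grasp; the last joint's range is limited). The gripper opens to 85 mm and grips with 20 to 120 N. Pads are 22 mm wide; open, the fingers measure 114 mm over their backs; the gripper's body (76 mm by 85 mm) begins 54 mm behind the grasp point. The pads swing forward as they close: fully open they stand 13 mm farther back than shut.
Start: joints at [1.037, 0.276, -0.026, 1.268, 0, 1.467], TCP at [0.261, 0.568, 0.242] pointing down, gripper open.
Joint ranges: [-3.12, 3.12], [-0.85, 1.88], [-1.08, 1.24], [-1.95, 2.15], [-1.57, 1.53], [-3.14, 3.14]. Speed limits (rad/s): [2.57, 2.57, 3.14, 3.14, 3.14, 3.14].

### API

Orientations are given as [roll, pitch, yaw] about the fixed x, y, z axes, in that order (R = Rz(yaw) Ry(pitch) Rx(roll)).
In Python, from rig import * gives the robot as it stands. The module is installed in compiled form; this text tells all that it offers.
- The arm moves only by the tool drive_tool, never from a script. Its argument "targets" is text: rows parted by semicolons, each of 6 numbers parted by spaces: the shift along the tool's x, y, z in fractions of the full range, 1 being 60 cm, then the turn, a rotation vector about the tool's x, y, z in fractions of the full range, 1 being 4 rad. A call has 1 to 20 rows; each row is the pose to reach, as a shift and turn from the pose commanded when the call began, along the tool's axes at that moment; what a row does not reach only later rows make up. A row lasts 1/8 s, in which the tool goes at most 62.5 mm and 10.7 degrees, less where a joint would pass 70% of its speed; a pose out of reach is approached as far as the arm can. A call with a gripper value outside its range is refused whole. "claw" is the finger opening in mm, from 0 to 85.4, set as the call begins (left out, the last holds). The fingers move at their own pace and stop on an object; "force" is the grip in N (left out, the last holds). Time passes only in rows, so rows that repeat a pose let the fingers close. It gives the time, the measured TCP pose, the force, the opening and the grip force at its end, in the units of the state.
- state(): the state, without advancing time (a new reading comes with each control period).
- camera(name): name is "scene" or "top" or "wrist"; returns (picture, depth): 420x560x3 uint8, blue, green, red; 420x560 float32, m along the optical axis (not along the pixel's ray), 0 where there is no reading.
- calibration(name): a dict with "intrinsics" (3x3 intrinsics, pixels), "dist" ([k1, k2, p1, p2, k3] as OpenCV has them; the pictures are not rectified), "view" (4x4, takes a point from world to camera coordinates); the wrist camera has in their place "hand_eye" (4x4, takes a point from camera to tool coordinates, whose origin is the TCP and whose axes are the flange's). Camera axes: x right, y down, z forward; pixel columns grow to the right and rows downward; lengths in m; the calibration is good to about 2 mm. A picture is of the moment at which its call begins: read the wrist's pose just before it. calibration takes no time and is no camera call.
- finish_job(): hands the job in; it is judged then, once.
Trained networks look in the newest picture that a camera, given by its name, has taken for a name from the list of things; names that differ only in an ending like _2 or _b are one class to them, and where a whole thing is asked for, a point or a joint stands for the part that bears it (a point fixed in the world has none). Each returns a list of dicts, best first, with "p" (0 to 1); they miss things now and then, are a little off and sometimes report something else, mostly with a low value. They report only what shows in the picture. A call takes as long as a camera call. They do not tell look-alikes from the thing itself.
- regions_of(camera, query): "region" (420x560 bool, what is visible of it) and "location" ([column, row] in pixels, amid what is visible of it).
The state is a dict: "time_s": time; "qpos": joint angles; "dq": joint speeds; "tau": joint torques, N m; "tcp_pos": TCP position; "tool_rot": TCP orientation; "wrist_force": force on the tool from outside, world axes, zero at the start; "wrist_torque": the same for the moment, N m; "grip_width": finger opening in m; "grip_force": force on a finger pad.
Only numpy, scipy, OpenCV 4.12 (cv2) and the standard library are available. Lean on these libraries where they do the work, as an engineer would, in place of code of your own. Each camera call takes 0.05 s, during which the arm holds its last target. There are 200 camera calls.

### The job

Take the lamp carrier out of the lamp house for cleaning: pull its spring lock pin up, turn it a quarter turn so that it parks in its rest notch and stays up when let go, then unscrew the four-spoked carrier anticlockwise until the thread lets go, and draw it straight out of the port. Lay it down flat in the steel tray without dropping it, leave the lock pin parked, and do not shove or knock over the objective, the bottle or the wooden box standing around.

Things in the scene. Friction and masses are not known exactly. Their poses are not given: they have to be found in the camera images.
- lamp_house: White cast block, fixed, 120 (x) x 110 (y) x 110 mm high; at the front of its top a dark bracket, 34 mm wide in y, up to 120 mm above the bench and reaching 24 mm beyond the block's front face. Origin: centre of its underside; z up; the port is in the front face, which looks along its -x.
- port (a point): Centre of the mouth of the threaded level port, at (-66, 0, 80) mm in the lamp house's frame, same axes: -x points out of the port, z up. The mouth is a dark ring of 52 mm outer diameter. Two pins in it engage the carrier's thread; a bush 26 to 62 mm inside guides the shank with 0.5 mm play and still carries it when the thread has let go.
- lamp_carrier: The threaded plug, loose, about 0.3 kg, 158 mm long. Origin: on its axis at the back of its flange, at the port mouth when screwed home; x along its axis into the port. Flange 44 mm wide, x -8 to 0, with two lugs (on top at start, to 30 mm from the axis; the lock pin stands between them). Neck 20 mm wide to x = -50; then hub with spokes, then nose, to -96.
- spokes (a point): Centre of the hub (30 mm diameter, 14 mm long) at x = -58 mm of the carrier, axes as the carrier's. Four round black spokes, 10 mm thick, ends 40 mm from the axis, along (0, +-1, +-1) of the carrier, so 45 degrees from the vertical at start. Anticlockwise seen from outside unscrews: the top goes to the lamp house's +y, a negative turn about +x. It turns easily and stays where left.
- nose (a point): On the carrier's axis at x = -80 mm: middle of its plain round black nose, 26 mm diameter, 32 mm long (x -96 to -64), the place to grip it. Axes as the carrier's.
- inner_end (a point): On the carrier's axis at x = 62 mm: inner end of its 22 mm steel shank. Axes as the carrier's. Coarse right-hand thread, 30 mm over the ridges, between x = 0 and 22 mm, lead 18 mm a turn: it comes out about 2.9 mm a radian and lets go after about 4.5 rad (260 degrees), some 12 mm out; then it slides freely and leaves the port when drawn 62 mm out in all.
- lock_grip (a point): Middle of the black wing grip of the spring lock pin: 26 mm long (x), 10 mm thick (y), 16 mm high, turning with the pin, z up. When down it is 143 mm above the bench, 4 mm outside the port mouth, lying along the port's axis. Beneath it, 120 to 133 mm above the bench, is a slotted steel collar 24 mm square: keep the fingertips above that.
- lock_pin (a joint): Lift of the spring lock pin in m: 0 down (it then stands between the lugs and blocks the carrier), 0.014 fully up. A spring pulls it down with 3.5 N at the bottom and 7 N at the top. Its cross pin must be lifted 12 mm to clear the lands of the collar; in the rest notch it stays at 0.010 (top of the wing then 161 mm above the bench).
- lock_turn (a joint): Turn of the lock pin in rad about the vertical, 0 at start, range -1.9 to 1.9. The cross pin lies in the deep slot at 0 and parks in the rest notch at a quarter turn either way (1.25 to 1.88 will fall in).
- tray: Open steel tray, fixed, 220 (x) x 170 (y) x 28 mm high, walls and floor 4 to 5 mm. Origin: centre of its underside, z up.
- objective: Steel microscope objective standing upright, 35 mm diameter, 54 mm high, loose; a bystander. Origin: centre of its underside, z up.
- cleaner: Small clear bottle, 36 mm diameter, 85 mm high, loose; a bystander. Origin: centre of its underside, z up.
- slide_box: Small wooden box, 34 x 34 mm, 50 mm high, loose; a bystander. Origin: centre of its underside, z up.
Things that resemble listed ones, but are neither listed nor needed, are in the scene too. There is more than one size of the lamp_house; the job needs the larger.

How it is judged:
On the way, in this order (a step that is already met when the one before it is completed fails the run):
1. the lock pin is parked up in its rest notch and let go (value of joint lock_pin above 0.008 m and (value of joint lock_turn above 1.15 rad or value of joint lock_turn below -1.15 rad) and contact force between the fingers and lock_pin below 0.1 N), for 0.3 s.
2. the carrier is unscrewed: it has come 10 mm out along the port's axis (x of inner_end in the frame of port between 0.02 and 0.052 m and angle between the x axis of lamp_carrier and the x axis of port, either way round below 0.2 rad), for 0.1 s.
3. the carrier is drawn out of the port, its inner end just outside the mouth and near the port's axis (x of inner_end in the frame of port below -0.002 m and distance between inner_end and port below 0.05 m).
At the end, for the whole second after the job is handed in: The lock pin is parked up (lift over 8 mm, turned at least 1.15 rad), the carrier lies at rest and flat in the tray with both its ends within the tray's walls (nose centre lower than 70 mm, inner end lower than 50 mm above the bench) (value of joint lock_pin above 0.008 m and (value of joint lock_turn above 1.15 rad or value of joint lock_turn below -1.15 rad) and x of nose in the frame of tray between -0.108 and 0.108 m and y of nose in the frame of tray between -0.083 and 0.083 m and x of inner_end in the frame of tray between -0.108 and 0.108 m and y of inner_end in the frame of tray between -0.083 and 0.083 m and height (world z) of nose below 0.07 m and height (world z) of inner_end below 0.05 m and linear speed of lamp_carrier below 0.02 m/s); the robot touches nothing.
It fails at once if a bystander is shoved more than 25 mm or knocked over (distance of any of objective, cleaner, slide_box from where it was at the start of the episode above 0.025 m or angle between any of objective, cleaner, slide_box's own z axis and vertical above 0.5 rad).
It fails at once if the carrier is dropped or thrown: it moves faster than 0.7 m/s while the fingers do not hold it (linear speed of lamp_carrier above 0.7 m/s and contact force between the fingers and lamp_carrier below 0.1 N).
It also fails if it takes over 64 s, if anything falls off the work surface, if the arm or the gripper's body presses on something with over 40 N, if the wrist force passes 120 N, or if a joint passes its speed limit or range.

## Working session

There is one attempt and no reset: what is moved stays moved. The work goes in short steps, Python scripts to look and compute and a tool call to move; the robot and the scene stay as the last step left them, time stands still between calls to the robot, and variables do not carry over. Pictures are saved under pics/ and viewed, at most 10 in all, crops included, and the job is handed in when it is done.

Besides the shell and the picture viewer there is one more tool, called after ">>>" by a JSON object that holds its "fn" and its "kwargs". drive_tool: Moves the arm, as the interface text tells. Its arguments: {"type":"object","properties":{"targets":{"type":"string"},"claw":{"type":"number"},"force":{"type":"number"}},"required":["targets"]}

```bash
mkdir -p pics; cat > h.py <<'E'
from rig import *
import numpy as np, cv2
from scipy.spatial.transform import Rotation as R
def cloud(name,d):
    c=calibration(name); K=np.array(c["intrinsics"]);D=np.array(c["dist"])
    v,u=np.mgrid[0:420,0:560]
    p=cv2.undistortPoints(np.stack([u,v],-1).reshape(-1,1,2).astype(np.float32),K,D).reshape(420,560,2)
    P=np.dstack([p*d[...,None],d])
    if "view" in c: T=np.linalg.inv(np.array(c["view"]))
    else:
        s=state(); T=np.eye(4); T[:3,:3]=R.from_euler("xyz",s["tool_rot"]).as_matrix(); T[:3,3]=s["tcp_pos"]; T=T@np.array(c["hand_eye"])
    W=P@T[:3,:3].T+T[:3,3]; W[d==0]=np.nan
    return W
E
python3 - <<'E'
from h import *
print(state())
ims=[]
for n in ["top","scene"]:
    im,d=camera(n); W=cloud(n,d); np.save(n+".npy",W); cv2.imwrite(f"{n}.png",im)
    cv2.imwrite(f"pics/{n}0.png",im)
    for q in ["lamp_house","lamp_carrier","lock_pin","tray","objective","cleaner","slide_box"]:
        for r in regions_of(n,q):
            m=r["region"]; w=W[m]; 
            print(n,q,round(r["p"],2),np.round(r["location"]),m.sum(),np.nanmedian(w,0).round(3),np.nanpercentile(w,2,axis=0).round(3),np.nanpercentile(w,98,axis=0).round(3))
E
```

```text
{'time_s': 0.0, 'qpos': array([ 1.03658309e+00,  2.77139412e-01, -2.78745219e-02,  1.26798808e+00,
        1.79227541e-05,  1.46736764e+00]), 'dq': array([-0.00149815, -0.00161174, -0.00224132, -0.0014803 ,  0.00023093,
       -0.00159767]), 'tau': array([ 1.78168061e-04, -4.45515418e+01,  2.95199329e+01,  1.63357024e-02,
       -2.42809656e-04,  9.40619913e-06]), 'tcp_pos': array([0.2606298 , 0.56724574, 0.24115868]), 'tool_rot': array([-3.13940060e+00, -2.45552003e-04,  2.71080782e+00]), 'wrist_force': array([-0.12736185, -0.004417  , -0.20541139]), 'wrist_torque': array([ 0.02434603,  0.02513378, -0.0055751 ]), 'grip_force': 0.0, 'grip_width': 0.08534116099505044}
top lamp_house 0.67 [149. 300.] 1793 [0.406 0.209 0.073] [0.361 0.165 0.004] [0.45  0.257 0.094]
top lamp_carrier 0.78 [232. 244.] 591 [0.524 0.033 0.087] [ 0.5   -0.002  0.001] [0.548 0.075 0.105]
top lock_pin 0.38 [205. 236.] 78 [0.539 0.085 0.151] [0.532 0.074 0.132] [0.546 0.098 0.154]
top tray 0.71 [231. 246.] 552 [0.524 0.033 0.087] [ 0.502 -0.002  0.001] [0.543 0.075 0.105]
top tray 0.61 [377. 247.] 8160 [ 0.522 -
[... 733 characters left out ...]
0.101 0.106]
scene tray 0.63 [187. 313.] 11674 [ 0.527 -0.269  0.006] [ 0.413 -0.357  0.002] [ 0.636 -0.179  0.03 ]
scene objective 0.58 [221. 185.] 346 [ 0.419 -0.001  0.042] [ 0.373 -0.012  0.001] [0.43  0.059 0.057]
scene cleaner 0.76 [244. 166.] 433 [0.43  0.082 0.049] [0.413 0.073 0.007] [0.442 0.099 0.088]
scene cleaner 0.69 [316. 159.] 4216 [0.58  0.125 0.109] [0.498 0.078 0.01 ] [0.628 0.208 0.142]
scene cleaner 0.63 [278. 176.] 723 [0.53  0.036 0.088] [ 0.502 -0.002  0.058] [0.555 0.088 0.106]
scene slide_box 0.87 [323. 227.] 523 [0.644 0.007 0.045] [0.625 0.001 0.005] [0.659 0.036 0.054]
scene slide_box 0.53 [294. 145.] 77 [0.541 0.084 0.15 ] [0.533 0.074 0.14 ] [0.545 0.095 0.155]
```

View pictures.

```bash
python3 - <<'E'
from h import *
a=cv2.imread("top.png");b=cv2.imread("scene.png")
c=cv2.resize(a[170:330,110:320],(788,600),interpolation=cv2.INTER_CUBIC)
cv2.imwrite("pics/crop.png",c)
W=np.load("top.npy")
# big house top plane z~0.11
m=(abs(W[...,2]-0.110)<0.004)&(W[...,0]>.48)&(W[...,0]<.64)&(W[...,1]>.06)&(W[...,1]<.23)
pts=W[m][:,:2].astype(np.float32); r=cv2.minAreaRect(pts); print(m.sum(),r,cv2.boxPoints(r).round(4),np.median(W[m][:,2]))
for lo,hi,n in [(.115,.125,"bracket"),(.126,.137,"collar"),(.139,.16,"wing")]:
    m=(W[...,2]>lo)&(W[...,2]<hi)&(W[...,0]>.48)&(W[...,0]<.64)&(W[...,1]>.0)&(W[...,1]<.23)
    print(n,m.sum(),W[m].mean(0).round(4),W[m].min(0).round(3),W[m].max(0).round(3),cv2.minAreaRect(W[m][:,:2].astype(np.float32)))
# carrier points
for nm in ["top","scene"]:
    W=np.load(nm+".npy")
    m=(W[...,2]>.03)&(W[...,0]>.48)&(W[...,0]<.58)&(W[...,1]>-.03)&(W[...,1]<.075)
    P=W[m]
    for y in np.arange(-.03,.075,.008):
        q=P[(P[:,1]>=y)&(P[:,1]<y+.008)]
        if len(q): print(nm,y.round(3),len(q),q.min(0).round(3),q.max(0).round(3),q.mean(0).round(3))
    m=(W[...,2]>.022)&(W[...,2]<.036)&(W[...,1]<-.15)&(W[...,0]>.38)&(W[...,0]<.68)
    print("tray",cv2.minAreaRect(W[m][:,:2].astype(np.float32)))
    for n,(x,y,h) in dict(obj=(.415,0,.054),cl=(.427,.086,.085),box=(.641,.016,.05)).items():
        m=(abs(W[...,2]-h)<.006)&(abs(W[...,0]-x)<.03)&(abs(W[...,1]-y)<.03); print(n,W[m].mean(0).round(3),W[m].min(0).round(3),W[m].max(0).round(3))
E
```

```text
2844 ((0.5572066903114319, 0.14149843156337738), (0.14364148676395416, 0.11075345426797867), 72.38894653320312) [[0.4827 0.0898]
 [0.5883 0.0563]
 [0.6317 0.1932]
 [0.5262 0.2267]] 0.1100213149817143
bracket 405 [0.5472 0.1117 0.1199] [0.521 0.068 0.115] [0.612 0.212 0.125] ((0.5470156669616699, 0.13865745067596436), (0.13256195187568665, 0.09103384613990784), 70.55372619628906)
collar 94 [0.5391 0.086  0.132 ] [0.524 0.072 0.128] [0.553 0.101 0.136] ((0.5389444828033447, 0.08631891757249832), (0.02417752332985401, 0.02379835955798626), 72.6272964477539)
wing 78 [0.5389 0.0856 0.1505] [0.532 0.073 0.14 ] [0.547 0.099 0.154] ((0.5391483306884766, 0.08649993687868118), (0.026898236945271492, 0.009636694565415382), 72.58375549316406)
top -0.006 39 [ 0.5   -0.006  0.07 ] [0.526 0.002 0.09 ] [ 0.515 -0.001  0.083]
top 0.002 53 [0.502 0.003 0.077] [0.528 0.01  0.092] [0.515 0.006 0.086]
top 0.01 53 [0.504 0.011 0.075] [0.53  0.018 0.092] [0.517 0.014 0.086]
top 0.018 79 [0.506 0.019 0.053] [0.551 0.026 0.11 ] [0.527 0.023 0.087]
top 0.026 77 [0.508 0.026 0.081] [0.549 0.033 0.107] [0.527 0
[... 1196 characters left out ...]
[0.515 0.038 0.092]
scene 0.042 26 [0.497 0.042 0.086] [0.531 0.049 0.108] [0.517 0.045 0.095]
scene 0.05 28 [0.521 0.05  0.076] [0.54  0.058 0.091] [0.532 0.054 0.086]
scene 0.058 37 [0.523 0.058 0.075] [0.541 0.066 0.092] [0.534 0.062 0.086]
scene 0.066 49 [0.529 0.066 0.074] [0.551 0.074 0.131] [0.541 0.071 0.097]
scene 0.074 19 [0.533 0.074 0.12 ] [0.547 0.075 0.151] [0.541 0.075 0.133]
tray ((0.5236911177635193, -0.26634693145751953), (0.17108844220638275, 0.22211557626724243), 83.18766021728516)
obj [0.416 0.003 0.053] [ 0.399 -0.011  0.048] [0.431 0.02  0.059]
cl [0.425 0.09  0.086] [0.416 0.082 0.079] [0.433 0.1   0.091]
box [0.642 0.018 0.051] [0.623 0.001 0.044] [0.659 0.039 0.056]
```

View pics/top0.png

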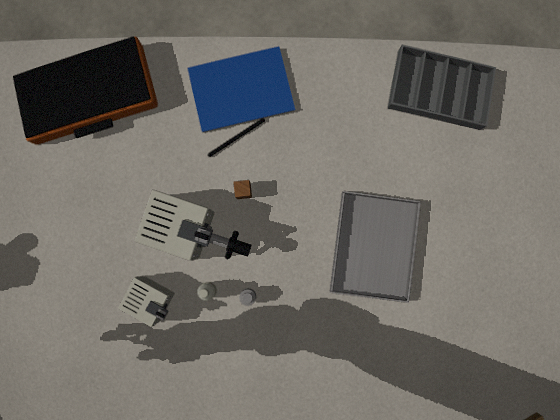

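View pics/scene0.png

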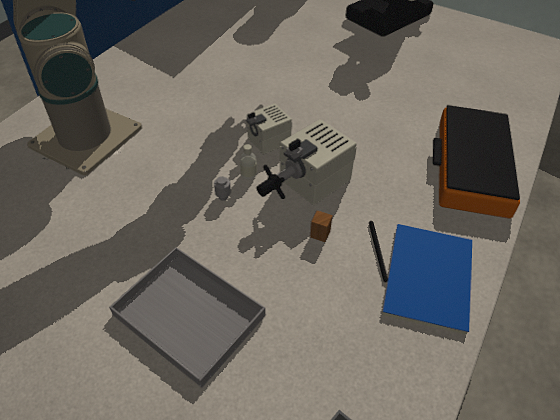

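View pics/crop.png

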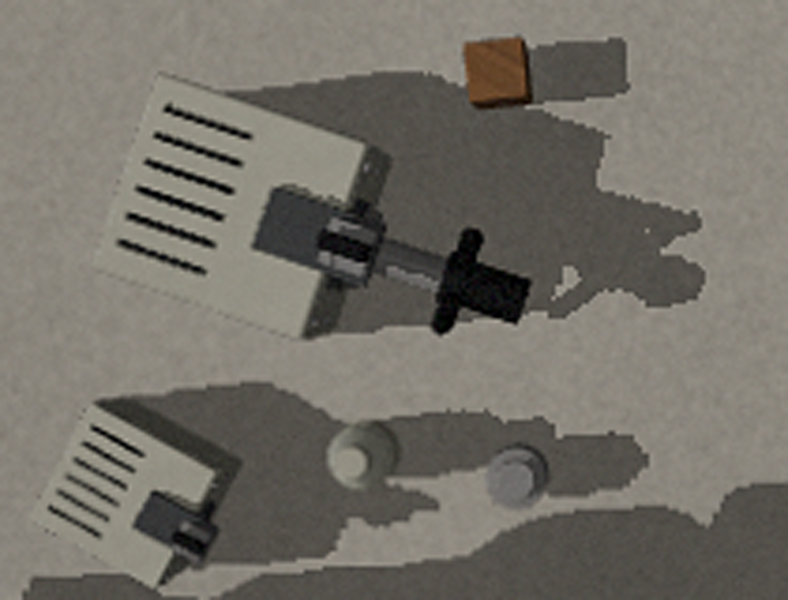

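The larger house (top px 175,225; top face about 110 x 120 mm, the carrier sits in it) fits the description. The one at (147,300) is smaller and has no carrier, so it is the look-alike. The crop confirms this: wing at (350,245), spokes and nose at (460–520,285), and bottle, objective and wooden box standing clear of the port's axis.

```bash
cat >> h.py <<'E'
A=np.radians(72.5); d=np.array([np.cos(A),np.sin(A),0]); l=np.array([-d[1],d[0],0]); up=np.array([0,0,1.])
port=np.array([.5402,.0903,.080])
def down(yawdeg): return R.from_euler("xyz",[180,0,yawdeg],degrees=True)
def delta(pos,Rt,s=None):
    s=s or state(); R0=R.from_euler("xyz",s["tool_rot"])
    t=R0.inv().apply(np.array(pos)-s["tcp_pos"])*1000; r=(R0.inv()*Rt).as_rotvec(degrees=True)
    print(np.round(t,1),np.round(r,1),"q",np.round(s["qpos"],2))
E
python3 - <<'E'
from h import *
print(np.round(calibration("wrist")["hand_eye"],3))
delta([.539,.0865,.22],down(72.5))
E
```

```text
[[ 0.    -0.96  -0.281  0.072]
 [ 1.     0.001 -0.     0.   ]
 [ 0.    -0.281  0.96  -0.132]
 [ 0.     0.     0.     1.   ]]
[-453.6 -321.4   22.3] [ 0.  -0.  82.8] q [ 1.04  0.28 -0.03  1.27  0.    1.47]
```

The manual's scale: shifts go in shares of 60 cm and turns go in shares of 4 rad. Converting my numbers, -453.6 mm / 600 = -0.756, -210 mm / 600 = -0.35, 82.8 degrees / 229.1831 = 0.3613.

>>> {"fn": "drive_tool", "kwargs": {"targets": "-0.1667 -0.1167 0.0083 0 0 0.0873;-0.3333 -0.2333 0.0167 0 0 0.1745;-0.5 -0.35 0.025 0 0 0.2618;-0.6667 -0.4667 0.0333 0 0 0.3272;-0.756 -0.5357 0.0372 0 0 0.3613;-0.756 -0.5357 0.0372 0 0 0.3613;-0.756 -0.5357 0.0372 0 0 0.3613;-0.756 -0.5357 0.0372 0 0 0.3613;-0.756 -0.5357 0.0372 0 0 0.3613;-0.756 -0.5357 0.0372 0 0 0.3613;-0.756 -0.5357 0.0372 0 0 0.3613;-0.756 -0.5357 0.0372 0 0 0.3613;-0.756 -0.5357 0.0372 0 0 0.3613;-0.756 -0.5357 0.0372 0 0 0.3613", "claw": 45}}

```text
time_s: 2.55
tcp_pos: [0.5386, 0.0873, 0.2202]
tool_rot: [3.141, -0.0, 1.267]
wrist_force: [-0.2, 1.0, -0.4]
grip_width: 0.0449
grip_force: 0.0
```

```bash
python3 - <<'E'
from h import *
s=state(); im,dd=camera("wrist"); W=cloud("wrist",dd); cv2.imwrite("pics/w1.png",im)
near=(abs(W[...,0]-.539)<.03)&(abs(W[...,1]-.0865)<.03)
for lo,hi in [(.125,.138),(.143,.158)]:
    m=near&(W[...,2]>lo)&(W[...,2]<hi); print(m.sum(),np.median(W[m],0).round(4),cv2.minAreaRect(W[m][:,:2].astype(np.float32)) if m.sum() else 0)
delta([.539,.0865,.149],down(72.5),s); print(s["time_s"],s["tcp_pos"])
E
```

```text
581 [0.5377 0.0902 0.1324] ((0.5389374494552612, 0.08879376202821732), (0.02406320720911026, 0.0238764900714159), 71.84587860107422)
496 [0.5395 0.0901 0.1513] ((0.5391448736190796, 0.08908361196517944), (0.02531234547495842, 0.009412787854671478), 72.82083129882812)
[-0.6  0.6 71.2] [ 0.  -0.   0.1] q [ 0.04  0.15 -0.23  1.19  0.    1.92]
2.55 [0.53862622 0.08726946 0.22016174]
```

Scaled: 71 mm / 600 = 0.1183, 60 mm / 600 = 0.1.

>>> {"fn": "drive_tool", "kwargs": {"targets": "0 0 0.0667 0 0 0;0 0 0.1 0 0 0;0 0 0.1183 0 0 0;0 0 0.1183 0 0 0;0 0 0.1183 0 0 0"}}

```text
time_s: 3.22
tcp_pos: [0.5398, 0.0865, 0.1501]
tool_rot: [3.14, -0.001, 1.266]
wrist_force: [0.6, 0.3, 0.2]
grip_width: 0.0453
grip_force: 0.0
```

>>> {"fn": "drive_tool", "kwargs": {"targets": "0 0 0 0 0 0;0 0 0 0 0 0;0 0 0 0 0 0;0 0 0 0 0 0;0 0 0 0 0 0", "claw": 0, "force": 50}}

```text
time_s: 3.85
tcp_pos: [0.5391, 0.0865, 0.15]
tool_rot: [3.141, -0.0, 1.266]
wrist_force: [-2.8, 0.0, 6.3]
grip_width: 0.0083
grip_force: 50.4
```

Scaled: -14 mm / 600 = -0.0233, -10 mm / 600 = -0.0167.

>>> {"fn": "drive_tool", "kwargs": {"targets": "0 0 -0.0083 0 0 0;0 0 -0.0167 0 0 0;0 0 -0.0233 0 0 0;0 0 -0.0233 0 0 0;0 0 -0.0233 0 0 0"}}

```text
time_s: 4.47
tcp_pos: [0.539, 0.0865, 0.1626]
tool_rot: [-3.141, -0.0, 1.266]
wrist_force: [3.0, 0.9, -6.5]
grip_width: 0.0085
grip_force: 48.8
```

Scaled: -1 mm / 600 = -0.0017, -90 degrees / 229.1831 = -0.3927.

>>> {"fn": "drive_tool", "kwargs": {"targets": "0 0 -0.0017 0 0 0;0 0 -0.0017 0 0 -0.0436;0 0 -0.0017 0 0 -0.0873;0 0 -0.0017 0 0 -0.1309;0 0 -0.0017 0 0 -0.1745;0 0 -0.0017 0 0 -0.2182;0 0 -0.0017 0 0 -0.2618;0 0 -0.0017 0 0 -0.3054;0 0 -0.0017 0 0 -0.3491;0 0 -0.0017 0 0 -0.3927;0 0 -0.0017 0 0 -0.3927;0 0 -0.0017 0 0 -0.3927"}}

```text
time_s: 5.98
tcp_pos: [0.541, 0.0876, 0.1641]
tool_rot: [3.138, 0.003, 2.837]
wrist_force: [7.8, 3.8, -10.5]
grip_width: 0.0086
grip_force: 48.6
```

Scaled: 4 mm / 600 = 0.0067, 3 mm / 600 = 0.005.

>>> {"fn": "drive_tool", "kwargs": {"targets": "0 0 0.0017 0 0 0;0 0 0.0033 0 0 0;0 0 0.005 0 0 0;0 0 0.0067 0 0 0;0 0 0.0067 0 0 0"}}

```text
time_s: 6.6
tcp_pos: [0.5411, 0.0876, 0.1609]
tool_rot: [3.137, 0.003, 2.837]
wrist_force: [5.6, 4.3, -7.1]
grip_width: 0.0082
grip_force: 49.1
```

Scaled: 2 mm / 600 = 0.0033, 1 mm / 600 = 0.0017.

>>> {"fn": "drive_tool", "kwargs": {"targets": "0 0 0.0017 0 0 0;0 0 0.0033 0 0 0;0 0 0.0033 0 0 0"}}

```text
time_s: 6.98
tcp_pos: [0.5411, 0.0876, 0.1598]
tool_rot: [3.137, 0.004, 2.837]
wrist_force: [3.7, 4.3, -2.7]
grip_width: 0.0087
grip_force: 49.8
```

>>> {"fn": "drive_tool", "kwargs": {"targets": "0 0 0 0 0 0;0 0 0 0 0 0;0 0 0 0 0 0;0 0 0 0 0 0", "claw": 40}}

```text
time_s: 7.48
tcp_pos: [0.5387, 0.0863, 0.1581]
tool_rot: [-3.141, -0.0, 2.836]
wrist_force: [-0.1, 0.2, 0.2]
grip_width: 0.0403
grip_force: 0.0
```

Scaled: -80 mm / 600 = -0.1333, -40 mm / 600 = -0.0667.

>>> {"fn": "drive_tool", "kwargs": {"targets": "0 0 -0.0667 0 0 0;0 0 -0.1333 0 0 0;0 0 -0.1333 0 0 0"}}

```text
time_s: 7.85
tcp_pos: [0.5416, 0.0865, 0.242]
tool_rot: [3.139, 0.007, 2.836]
wrist_force: [0.3, 0.5, 0.4]
grip_width: 0.0399
grip_force: 0.0
```

```bash
python3 - <<'E'
from h import *
s=state(); im,dd=camera("wrist"); W=cloud("wrist",dd)
m=(abs(W[...,0]-.539)<.03)&(abs(W[...,1]-.0875)<.03)&(W[...,2]>.143)&(W[...,2]<.18)
print(m.sum(),np.median(W[m],0).round(4),cv2.minAreaRect(W[m][:,:2].astype(np.float32)))
print(s)
# horizontal pre-grasp: radial heading of arm ~ -20deg; spin first
E
```

```text
468 [0.5352 0.0895 0.1588] ((0.5367905497550964, 0.08910200744867325), (0.009254610165953636, 0.02548978663980961), 72.65699768066406)
{'time_s': 7.85, 'qpos': array([ 4.05434403e-02,  1.36203721e-01, -2.00684607e-01,  1.22618351e+00,
       -1.51133791e-04,  3.45710747e-01]), 'dq': array([ 0.00032655,  0.02922132, -0.06958545, -0.02576313, -0.00052974,
        0.00188311]), 'tau': array([ 6.58274791e-02, -3.73540020e+01,  2.95159525e+01,  2.50143120e-01,
        1.74770703e-03, -8.52258552e-06]), 'tcp_pos': array([0.54161191, 0.08648152, 0.24204317]), 'tool_rot': array([3.13911723, 0.00731868, 2.8364157 ]), 'wrist_force': array([0.28953613, 0.46320119, 0.39042847]), 'wrist_torque': array([-0.01513269, -0.03141197,  0.01538236]), 'grip_force': 0.0, 'grip_width': 0.03989150289892268}
```

```bash
python3 - <<'E'
from h import *
delta([.47,-.09,.26],down(100)); delta([.47,-.09,.26],down(-5))
E
```

```text
[  13.8 -189.3  -20.4] [ 0.2  0.2 62.5] q [ 0.04  0.14 -0.2   1.23 -0.    0.35]
[  13.8 -189.3  -20.4] [ 3.000e-01 -1.000e-01  1.675e+02] q [ 0.04  0.14 -0.2   1.23 -0.    0.35]
```

Scaled: -189 mm / 600 = -0.315, -100 mm / 600 = -0.1667, 100 degrees / 229.1831 = 0.4363.

>>> {"fn": "drive_tool", "kwargs": {"targets": "0.0033 -0.0333 -0.0333 0 0 0.0436;0.0067 -0.0667 -0.0333 0 0 0.0873;0.01 -0.1167 -0.0333 0 0 0.1309;0.0133 -0.1667 -0.0333 0 0 0.1745;0.0167 -0.2167 -0.0333 0 0 0.2182;0.0233 -0.2667 -0.0333 0 0 0.2618;0.0233 -0.315 -0.0333 0 0 0.3054;0.0233 -0.315 -0.0333 0 0 0.3491;0.0233 -0.315 -0.0333 0 0 0.3927;0.0233 -0.315 -0.0333 0 0 0.4363;0.0233 -0.315 -0.0333 0 0 0.48;0.0233 -0.315 -0.0333 0 0 0.5236;0.0233 -0.315 -0.0333 0 0 0.5672;0.0233 -0.315 -0.0333 0 0 0.6109;0.0233 -0.315 -0.0333 0 0 0.6545;0.0233 -0.315 -0.0333 0 0 0.6981;0.0233 -0.315 -0.0333 0 0 0.7287;0.0233 -0.315 -0.0333 0 0 0.7287;0.0233 -0.315 -0.0333 0 0 0.7287"}}

```text
time_s: 10.28
tcp_pos: [0.4683, -0.0895, 0.2571]
tool_rot: [-3.141, 0.002, -0.077]
wrist_force: [0.3, 0.8, 0.6]
grip_width: 0.0401
grip_force: 0.0
```

```bash
python3 - <<'E'
from h import *
r=-l
for a in (45,90): delta([.48,-.09,.25],R.from_rotvec(r*np.radians(a))*down(-5))
E
```

```text
[11.8 -0.4  7.1] [43.9 10.1  0.5] q [-0.32  0.   -0.31  1.26 -0.    2.89]
[11.8 -0.4  7.1] [87.7 20.   0.4] q [-0.32  0.   -0.31  1.26 -0.    2.89]
```

Scaled: 12 mm / 600 = 0.02, 7 mm / 600 = 0.0117, 87.7 degrees / 229.1831 = 0.3827.

>>> {"fn": "drive_tool", "kwargs": {"targets": "0.02 0 0.0117 0.0393 0.0087 0;0.02 0 0.0117 0.0785 0.0175 0;0.02 0 0.0117 0.1178 0.0262 0;0.02 0 0.0117 0.1571 0.0349 0;0.02 0 0.0117 0.1963 0.0436 0;0.02 0 0.0117 0.2356 0.0524 0;0.02 0 0.0117 0.2749 0.0611 0;0.02 0 0.0117 0.3142 0.0698 0;0.02 0 0.0117 0.3491 0.0785 0;0.02 0 0.0117 0.3827 0.0873 0.0017;0.02 0 0.0117 0.3827 0.0873 0.0017;0.02 0 0.0117 0.3827 0.0873 0.0017;0.02 0 0.0117 0.3827 0.0873 0.0017"}}

```text
time_s: 11.9
tcp_pos: [0.4805, -0.0902, 0.2518]
tool_rot: [-1.576, -0.222, -0.306]
wrist_force: [-1.0, 0.1, -0.2]
grip_width: 0.0396
grip_force: 0.0
```

```bash
python3 - <<'E'
from h import *
r=-l; Rt=R.from_rotvec(r*np.radians(90))*down(-5)
delta(port-.158*d+[0,0,.06],Rt);delta(port-.158*d,Rt);delta(port-.078*d,Rt)
print(state()["tcp_pos"])
im,dd=camera("scene"); W=cloud("scene",dd);cv2.imwrite("pics/s1.png",im)
E
```

```text
[-22.1 109.5  32.6] [ 0.3 -0.   0.2] q [-0.86  0.69 -0.3   2.15  1.02  1.36]
[-35.3 168.   32.9] [ 0.3 -0.   0.2] q [-0.86  0.69 -0.3   2.15  1.02  1.36]
[-35.3 167.6 112.9] [ 0.3 -0.   0.2] q [-0.86  0.69 -0.3   2.15  1.02  1.36]
[ 0.48052559 -0.09015658  0.25181211]
```

View pics/s1.png

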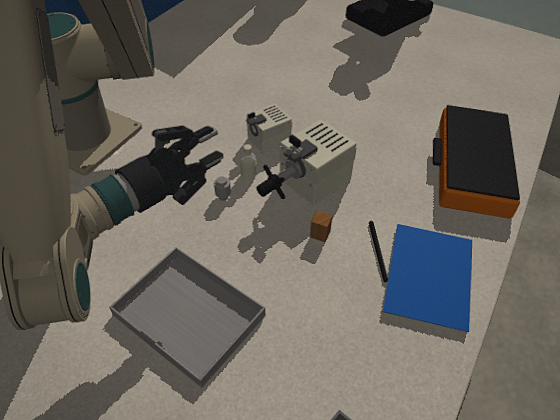

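Scaled: 10 mm / 600 = 0.0167, -87.7 degrees / 229.1831 = -0.3827.

>>> {"fn": "drive_tool", "kwargs": {"targets": "0 0.0167 0 -0.0393 -0.0087 0;0 0.0167 0 -0.0785 -0.0175 0;0 0.0167 0 -0.1178 -0.0262 0;0 0.0167 0 -0.1571 -0.0349 0;0 0.0167 0 -0.1963 -0.0436 0;0 0.0167 0 -0.2356 -0.0524 0;0 0.0167 0 -0.2749 -0.0611 0;0 0.0167 0 -0.3142 -0.0698 0;0 0.0167 0 -0.3491 -0.0785 0;0 0.0167 0 -0.3827 -0.0873 -0.0017;0 0.0167 0 -0.3827 -0.0873 -0.0017;0 0.0167 0 -0.3827 -0.0873 -0.0017"}}

```text
time_s: 13.45
tcp_pos: [0.482, -0.0906, 0.2411]
tool_rot: [3.141, -0.001, -0.079]
wrist_force: [0.2, -0.3, 0.6]
grip_width: 0.0401
grip_force: 0.0
```

Scaled: -160 degrees / 229.1831 = -0.6981.

>>> {"fn": "drive_tool", "kwargs": {"targets": "0 0 0 0 0 -0.0436;0 0 0 0 0 -0.0873;0 0 0 0 0 -0.1309;0 0 0 0 0 -0.1745;0 0 0 0 0 -0.2182;0 0 0 0 0 -0.2618;0 0 0 0 0 -0.3054;0 0 0 0 0 -0.3491;0 0 0 0 0 -0.3927;0 0 0 0 0 -0.4363;0 0 0 0 0 -0.48;0 0 0 0 0 -0.5236;0 0 0 0 0 -0.5672;0 0 0 0 0 -0.6109;0 0 0 0 0 -0.6545;0 0 0 0 0 -0.6981"}}

```text
time_s: 15.45
tcp_pos: [0.4818, -0.0919, 0.2403]
tool_rot: [-3.141, -0.001, 2.717]
wrist_force: [0.7, 0.1, -0.4]
grip_width: 0.0401
grip_force: 0.0
```

```bash
cat >> h.py <<'E'
def grasp(tilt,ax,h=0):  # tilt>0: body leaning outward (+x world); ax: m along axis from port; h: retreat
    Rt=R.from_rotvec(-d*np.radians(-tilt))*down(-107.5); z=Rt.as_matrix()[:,2]
    return port+ax*d+z*(.008-h),Rt
E
python3 - <<'E'
from h import *
print(state())
for a in [(0,-.083,.12),(60,-.083,.12)]:
    p,Rt=grasp(*a); print(Rt.as_matrix().round(2)); delta(p,Rt)
E
```

```text
{'time_s': 15.45, 'qpos': array([-3.19990681e-01,  3.87617304e-02, -3.11947733e-01,  1.22067925e+00,
       -5.87661170e-04,  1.04700996e-01]), 'dq': array([-1.20566299e-04,  7.34253461e-04, -3.19610274e-04, -1.36515979e-04,
       -2.55392063e-04, -1.38207917e+00]), 'tau': array([ 7.92364335e-04, -3.12539506e+01,  2.91213781e+01,  4.61250456e-03,
       -1.76041325e-03,  9.19792168e-01]), 'tcp_pos': array([ 0.4817632 , -0.09187049,  0.24025318]), 'tool_rot': array([-3.14094630e+00, -5.27721560e-04,  2.71690098e+00]), 'wrist_force': array([ 0.7492256 ,  0.11372386, -0.39949495]), 'wrist_torque': array([ 0.00119091, -0.02478889,  0.04335673]), 'grip_force': 0.0, 'grip_width': 0.04005307816980386}
[[-0.3  -0.95 -0.  ]
 [-0.95  0.3   0.  ]
 [ 0.    0.   -1.  ]]
[ 11.9 107.7  48.2] [ -0.   -0.1 -96.8] q [-0.32  0.04 -0.31  1.22 -0.    0.1 ]
[[-0.3  -0.48 -0.83]
 [-0.95  0.15  0.26]
 [ 0.    0.87 -0.5 ]]
[-84.4 119.3 104.1] [-44.5  50.1 -87. ] q [-0.32  0.04 -0.31  1.22 -0.    0.1 ]
```

Scaled: 108 mm / 600 = 0.18, 95 mm / 600 = 0.1583, -96.8 degrees / 229.1831 = -0.4224.

>>> {"fn": "drive_tool", "kwargs": {"targets": "0.0017 0.0183 0 0 0 -0.0436;0.0033 0.0367 0 0 0 -0.0873;0.0067 0.0583 0 0 0 -0.1309;0.0083 0.075 0 0 0 -0.1745;0.01 0.1 0 0 0 -0.2182;0.0133 0.1333 0.0167 0 0 -0.2618;0.0167 0.1583 0.0333 0 0 -0.3054;0.02 0.18 0.05 0 0 -0.3491;0.02 0.18 0.05 0 0 -0.3927;0.02 0.18 0.05 0 0 -0.4224;0.02 0.18 0.05 0 0 -0.4224", "claw": 60}}

```text
time_s: 16.82
tcp_pos: [0.5159, 0.0114, 0.21]
tool_rot: [3.141, -0.001, -1.883]
wrist_force: [0.9, -0.8, -1.2]
grip_width: 0.0596
grip_force: 0.0
```

```bash
python3 - <<'E'
from h import *
s=state()
im,dd=camera("wrist"); W=cloud("wrist",dd); cv2.imwrite("pics/w2.png",im)
rel=W-port; ax=rel@d; la=rel@l
for a in np.arange(-.1,-.064,.004):
    m=(ax>a)&(ax<a+.004)&(abs(la)<.025)&(W[...,2]>.07)
    if m.sum(): print(a.round(3),m.sum(),la[m].min().round(4),la[m].max().round(4),np.percentile(W[...,2][m],95).round(4))
for a in [(60,-.085,.10),(60,-.085,0)]:
    delta(*grasp(*a),s)
E
```

```text
-0.1 4321 -0.025 0.025 0.2912
-0.096 6793 -0.025 0.025 0.2946
-0.092 694 -0.0239 0.0249 0.2921
-0.088 125 -0.012 0.0125 0.0886
-0.084 121 -0.0121 0.0125 0.0889
-0.08 116 -0.0122 0.0125 0.0891
-0.076 124 -0.0123 0.0125 0.0895
-0.072 115 -0.0124 0.0126 0.0893
-0.068 117 -0.0113 0.0126 0.0897
[  1.8 -79.2  84. ] [-60.    0.2  -0.4] q [-0.1   0.1  -0.31  1.16 -0.   -1.36]
[  2.3   7.4 134. ] [-60.    0.2  -0.4] q [-0.1   0.1  -0.31  1.16 -0.   -1.36]
```

Scaled: 84 mm / 600 = 0.14, -79 mm / 600 = -0.1317, -60 degrees / 229.1831 = -0.2618.

>>> {"fn": "drive_tool", "kwargs": {"targets": "0 -0.025 0.0167 -0.0436 0 0;0 -0.05 0.0417 -0.0873 0 0;0 -0.075 0.0667 -0.1309 0 0;0.0017 -0.1 0.0917 -0.1745 0 0;0.0017 -0.1167 0.1167 -0.2182 0 0;0.0033 -0.1317 0.14 -0.2618 0 0;0.0033 -0.1317 0.14 -0.2618 0 0;0.0033 -0.1317 0.14 -0.2618 0 -0.0017;0.0033 -0.1317 0.14 -0.2618 0 -0.0017"}}

```text
time_s: 18.0
tcp_pos: [0.5886, -0.0132, 0.1295]
tool_rot: [2.106, 0.003, -1.875]
wrist_force: [-0.1, -0.6, 0.4]
grip_width: 0.0602
grip_force: 0.0
```

```bash
python3 - <<'E'
from h import *
p,Rt=grasp(60,-.085,0); p[2]-=.001; delta(p,Rt)
E
```

```text
[  0.9  -3.9 100.3] [-0.7  0.   0.2] q [-0.18  1.    0.55  2.15  0.11 -1.51]
```

```bash
python3 - <<'E'
from h import *
for h in (.05,0):
    p,Rt=grasp(52,-.085,h); p[2]-=.001; delta(p,Rt)
E
```

```text
[ 0.9  1.4 50.6] [7.3 0.  0.2] q [-0.18  1.    0.55  2.15  0.11 -1.51]
[  0.9  -5.  100.2] [7.3 0.  0.2] q [-0.18  1.    0.55  2.15  0.11 -1.51]
```

Scaled: 100 mm / 600 = 0.1667, 1.4 mm / 600 = 0.0023, 7.3 degrees / 229.1831 = 0.0319.

>>> {"fn": "drive_tool", "kwargs": {"targets": "0.0017 0.0023 0.0417 0.0319 0 0;0.0017 0.0023 0.085 0.0319 0 0;0.0017 -0.0033 0.125 0.0319 0 0;0.0017 -0.0083 0.1667 0.0319 0 0;0.0017 -0.0083 0.1667 0.0319 0 0;0.0017 -0.0083 0.1667 0.0319 0 0"}}

```text
time_s: 18.75
tcp_pos: [0.5088, 0.0109, 0.0727]
tool_rot: [2.231, 0.003, -1.875]
wrist_force: [0.4, -0.0, 0.6]
grip_width: 0.06
grip_force: 0.0
```

```bash
python3 - <<'E'
from h import *
p,Rt=grasp(52,-.085,0); p[2]-=.001; delta(p,Rt)
E
```

```text
[-0.2  1.3 -0.7] [0.2 0.  0.2] q [-0.17  0.83  0.17  1.81  0.11 -1.49]
```

>>> {"fn": "drive_tool", "kwargs": {"targets": "0 0.0022 -0.0012 0 0 0;0 0.0022 -0.0012 0 0 0;0 0.0022 -0.0012 0 0 0;0 0.0022 -0.0012 0 0 0;0 0.0022 -0.0012 0 0 0", "claw": 0, "force": 70}}

```text
time_s: 19.38
tcp_pos: [0.5074, 0.011, 0.0711]
tool_rot: [2.226, 0.002, -1.875]
wrist_force: [0.7, -1.1, 2.0]
grip_width: 0.0241
grip_force: 68.5
```

Scaled: -4 mm / 600 = -0.0067, -1.1 mm / 600 = -0.0018, 30 degrees / 229.1831 = 0.1309.

>>> {"fn": "drive_tool", "kwargs": {"targets": "0.0008 -0.0023 -0.0002 0.0436 0 0;0.0017 -0.0045 -0.0008 0.0873 0 0;0.0025 -0.0067 -0.0018 0.1309 0 0"}}

```text
time_s: 19.75
tcp_pos: [0.5131, 0.0076, 0.0685]
tool_rot: [2.761, 0.001, -1.878]
wrist_force: [3.7, -0.7, -1.7]
grip_width: 0.0242
grip_force: 68.1
```

Scaled: -7.25 mm / 600 = -0.0121, -4.6 mm / 600 = -0.0077, 65 degrees / 229.1831 = 0.2836.

>>> {"fn": "drive_tool", "kwargs": {"targets": "0.0008 -0.0023 -0.0002 0.0436 0 0;0.0017 -0.0045 -0.0008 0.0873 0 0;0.0025 -0.0067 -0.0018 0.1309 0 0;0.0033 -0.0085 -0.0032 0.1745 0 0;0.0042 -0.0102 -0.0048 0.2182 0 0;0.005 -0.0115 -0.0067 0.2618 0 0;0.0054 -0.0121 -0.0077 0.2836 0 0;0.0054 -0.0121 -0.0077 0.2836 0 0"}}

```text
time_s: 20.75
tcp_pos: [0.5172, 0.0026, 0.0705]
tool_rot: [-2.397, 0.003, -1.877]
wrist_force: [3.0, -0.7, 1.5]
grip_width: 0.0239
grip_force: 68.9
```

```bash
python3 - <<'E'
from h import *
delta(*grasp(-43,-.090)); im,dd=camera("scene"); cv2.imwrite("pics/s2.png",cv2.resize(im[90:270,160:400],(800,600)))
E
```

```text
[-0.5 -3.2 -2. ] [ 0.3  0.1 -0.1] q [-0.02  0.04 -1.04 -0.23 -0.19 -1.35]
```

View pics/s2.png

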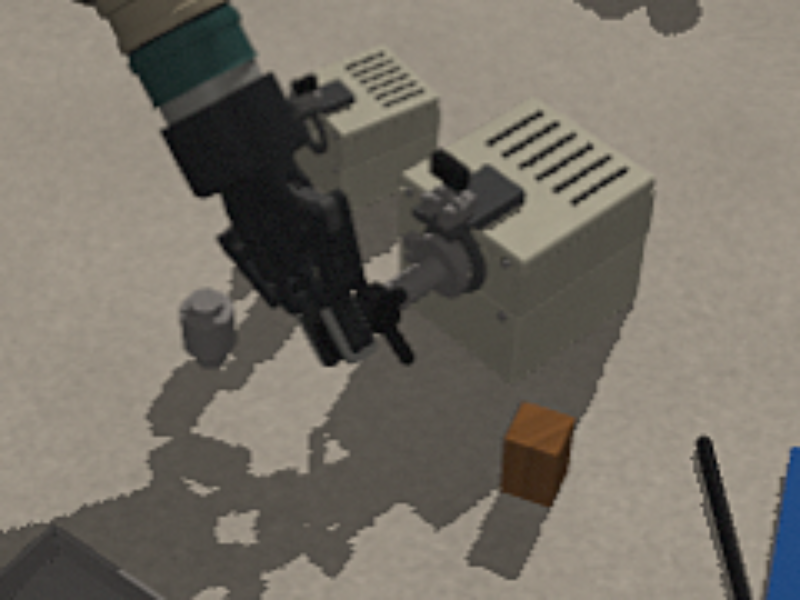

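```bash
sed -i 's/^port=.*/port=np.array([.5394,.0905,.0765])/' h.py; python3 - <<'E'
from h import *
for t in (-43,-33,-10,20,52): delta(*grasp(t,-.0905))
E
```

```text
[ 0.4  0.3 -0.2] [ 0.4  0.1 -0.1] q [-0.02  0.04 -1.03 -0.22 -0.19 -1.35]
[ 0.4  1.7 -0.4] [-9.6  0.1 -0.1] q [-0.02  0.04 -1.03 -0.22 -0.19 -1.35]
[ 0.4  4.7 -1.5] [-32.6   0.1  -0. ] q [-0.02  0.04 -1.03 -0.22 -0.19 -1.35]
[ 0.4  7.5 -4.6] [-62.6   0.1  -0. ] q [-0.02  0.04 -1.03 -0.22 -0.19 -1.35]
[ 0.4  8.4 -8.9] [-94.6   0.1   0. ] q [-0.02  0.04 -1.03 -0.22 -0.19 -1.35]
```

>>> {"fn": "drive_tool", "kwargs": {"targets": "0 0 0 0 0 0;0 0 0 0 0 0;0 0 0 0 0 0", "claw": 55}}

```text
time_s: 21.18
tcp_pos: [0.5168, 0.0031, 0.0696]
tool_rot: [-2.401, 0.002, -1.874]
wrist_force: [0.1, -0.0, -0.1]
grip_width: 0.0556
grip_force: 0.0
```

Scaled: -8.7 mm / 600 = -0.0145, -8 mm / 600 = -0.0133, -95 degrees / 229.1831 = -0.4145.

>>> {"fn": "drive_tool", "kwargs": {"targets": "0 0.0023 -0.0002 -0.0436 0 0;0 0.0045 -0.0008 -0.0873 0 0;0 0.0067 -0.0018 -0.1309 0 0;0 0.0085 -0.0032 -0.1745 0 0;0 0.0102 -0.0048 -0.2182 0 0;0 0.0115 -0.0067 -0.2618 0 0;0 0.0125 -0.0088 -0.3054 0 0;0 0.0132 -0.011 -0.3491 0 0;0 0.0133 -0.0133 -0.3927 0 0;0 0.0133 -0.0145 -0.4145 0 0;0 0.0133 -0.0145 -0.4145 0 0"}}

```text
time_s: 22.55
tcp_pos: [0.5057, 0.0064, 0.0685]
tool_rot: [2.223, 0.002, -1.875]
wrist_force: [-1.0, 0.8, -0.7]
grip_width: 0.0547
grip_force: 0.0
```

```bash
python3 - <<'E'
from h import *
delta(*grasp(52,-.0905))
E
```

```text
[ 0.1  2.2 -2.3] [0.6 0.  0.1] q [-0.17  0.84  0.16  1.81  0.1  -1.49]
```

Scaled: -2 mm / 600 = -0.0033.

>>> {"fn": "drive_tool", "kwargs": {"targets": "0 0.0033 -0.0033 0 0 0;0 0.0033 -0.0033 0 0 0;0 0.0033 -0.0033 0 0 0;0 0.0033 -0.0033 0 0 0;0 0.0033 -0.0033 0 0 0;0 0.0033 -0.0033 0 0 0", "claw": 0}}

```text
time_s: 23.3
tcp_pos: [0.5061, 0.0065, 0.0741]
tool_rot: [2.226, 0.002, -1.875]
wrist_force: [0.3, -1.2, 1.0]
grip_width: 0.0234
grip_force: 68.7
```

Scaled: -8.7 mm / 600 = -0.0145, -8 mm / 600 = -0.0133, 95 degrees / 229.1831 = 0.4145.

>>> {"fn": "drive_tool", "kwargs": {"targets": "0.0008 -0.0023 -0.0002 0.0436 0 0;0.0017 -0.0045 -0.0008 0.0873 0 0;0.0025 -0.0067 -0.0018 0.1309 0 0;0.0033 -0.0085 -0.0032 0.1745 0 0;0.0042 -0.0102 -0.0048 0.2182 0 0;0.005 -0.0115 -0.0067 0.2618 0 0;0.0058 -0.0125 -0.0088 0.3054 0 0;0.0067 -0.0132 -0.011 0.3491 0 0;0.0075 -0.0133 -0.0133 0.3927 0 0;0.0079 -0.0133 -0.0145 0.4145 0 0;0.0079 -0.0133 -0.0145 0.4145 0 0"}}

```text
time_s: 24.68
tcp_pos: [0.5145, -0.0014, 0.0719]
tool_rot: [-2.401, 0.002, -1.875]
wrist_force: [1.2, -0.3, 0.8]
grip_width: 0.0235
grip_force: 70.3
```

>>> {"fn": "drive_tool", "kwargs": {"targets": "0 0 0 0 0 0;0 0 0 0 0 0;0 0 0 0 0 0", "claw": 55}}

```text
time_s: 25.05
tcp_pos: [0.5167, -0.0017, 0.0731]
tool_rot: [-2.399, 0.002, -1.875]
wrist_force: [0.5, -0.3, -0.1]
grip_width: 0.0552
grip_force: 0.0
```

Scaled: -8.7 mm / 600 = -0.0145, -8 mm / 600 = -0.0133, -95 degrees / 229.1831 = -0.4145.

>>> {"fn": "drive_tool", "kwargs": {"targets": "0 0.0023 -0.0002 -0.0436 0 0;0 0.0045 -0.0008 -0.0873 0 0;0 0.0067 -0.0018 -0.1309 0 0;0 0.0085 -0.0032 -0.1745 0 0;0 0.0102 -0.0048 -0.2182 0 0;0 0.0115 -0.0067 -0.2618 0 0;0 0.0125 -0.0088 -0.3054 0 0;0 0.0132 -0.011 -0.3491 0 0;0 0.0133 -0.0133 -0.3927 0 0;0 0.0133 -0.0145 -0.4145 0 0;0 0.0133 -0.0145 -0.4145 0 0"}}

```text
time_s: 26.42
tcp_pos: [0.5049, 0.0016, 0.0713]
tool_rot: [2.223, 0.002, -1.875]
wrist_force: [-0.0, 0.1, 1.0]
grip_width: 0.0547
grip_force: 0.0
```

```bash
python3 - <<'E'
from h import *
delta(*grasp(52,-.095))
im,dd=camera("scene"); cv2.imwrite("pics/s3.png",cv2.resize(im[90:270,160:400],(800,600)))
E
```

```text
[-0.2  0.3 -0. ] [0.6 0.  0.1] q [-0.18  0.83  0.16  1.81  0.1  -1.5 ]
```

View pics/s3.png

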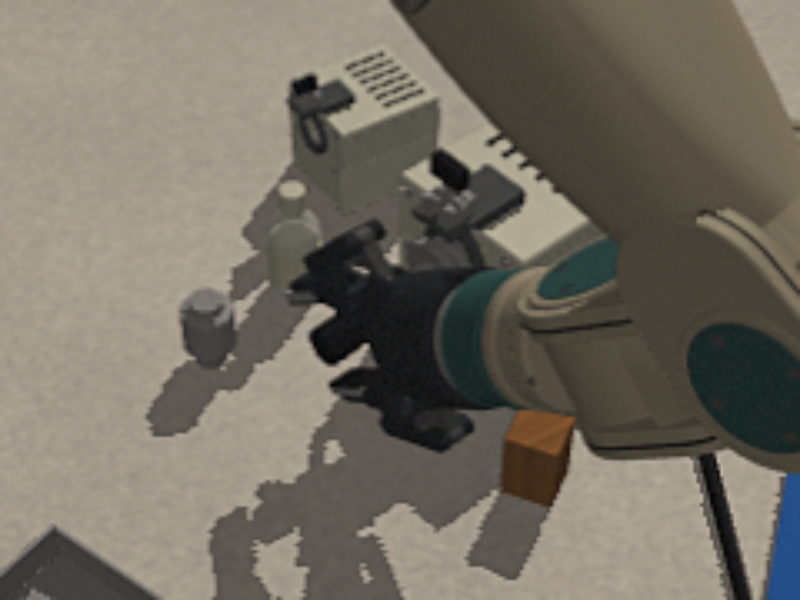

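>>> {"fn": "drive_tool", "kwargs": {"targets": "0 0 0 0 0 0;0 0 0 0 0 0;0 0 0 0 0 0;0 0 0 0 0 0;0 0 0 0 0 0;0 0 0 0 0 0", "claw": 0}}

```text
time_s: 27.22
tcp_pos: [0.5048, 0.002, 0.074]
tool_rot: [2.226, 0.002, -1.875]
wrist_force: [1.9, -0.0, 1.0]
grip_width: 0.0242
grip_force: 68.7
```

Scaled: -8.7 mm / 600 = -0.0145, -1.9 mm / 600 = -0.0032, 95 degrees / 229.1831 = 0.4145.

>>> {"fn": "drive_tool", "kwargs": {"targets": "0.0008 -0.0023 -0.0002 0.0436 0 0;0.0017 -0.0045 -0.0008 0.0873 0 0;0.0025 -0.0067 -0.0018 0.1309 0 0;0.0033 -0.0085 -0.0032 0.1745 0 0;0.0042 -0.0102 -0.0048 0.2182 0 0;0.005 -0.0115 -0.0067 0.2618 0 0;0.0058 -0.0125 -0.0088 0.3054 0 0;0.0067 -0.0132 -0.011 0.3491 0 0;0.0075 -0.0133 -0.0133 0.3927 0 0;0.0079 -0.0133 -0.0145 0.4145 0 0;0.0079 -0.0133 -0.0145 0.4145 0 0"}}

```text
time_s: 28.6
tcp_pos: [0.5137, -0.0062, 0.0724]
tool_rot: [-2.4, 0.002, -1.876]
wrist_force: [3.3, -0.7, 0.5]
grip_width: 0.0234
grip_force: 69.0
```

Scaled: 8 mm / 600 = 0.0133, 6 mm / 600 = 0.01.

>>> {"fn": "drive_tool", "kwargs": {"targets": "0.0033 0 0 0 0 0;0.0067 0 0 0 0 0;0.01 0 0 0 0 0;0.0133 0 0 0 0 0;0.0133 0 0 0 0 0", "force": 100}}

```text
time_s: 29.22
tcp_pos: [0.5121, -0.0141, 0.0726]
tool_rot: [-2.4, 0.002, -1.875]
wrist_force: [1.2, -0.6, -0.7]
grip_width: 0.0229
grip_force: 98.1
```

Scaled: 5.4 mm / 600 = 0.009, 5.1 mm / 600 = 0.0085, -42.5 degrees / 229.1831 = -0.1854.

>>> {"fn": "drive_tool", "kwargs": {"targets": "0 0.0023 -0.0002 -0.0436 0 0;0 0.0045 -0.0008 -0.0873 0 0;0 0.0067 -0.0018 -0.1309 0 0;0 0.0085 -0.0032 -0.1745 0 0;0 0.009 -0.0035 -0.1854 0 0;0 0.009 -0.0035 -0.1854 0 0"}}

```text
time_s: 29.98
tcp_pos: [0.5076, -0.0124, 0.07]
tool_rot: [3.142, 0.002, -1.875]
wrist_force: [-0.3, -0.0, -0.8]
grip_width: 0.0228
grip_force: 98.6
```

```bash
python3 - <<'E'
from h import *
s=state(); print(s["tcp_pos"],s["wrist_force"],s["wrist_torque"],(s["tcp_pos"]-port)@d,(s["tcp_pos"]-port)@l)
for a in (-.12,-.17): delta(*grasp(0,a))
E
```

```text
[ 0.50757605 -0.01237025  0.0699845 ] [-0.32469773 -0.02220487 -0.81291115] [-0.00989612 -0.12456549 -0.06396221] -0.10767874939706319 -0.0005826418299270698
[12.3  0.6  1.5] [0.  0.1 0.1] q [-0.15  0.23 -0.49  0.85  0.   -1.42]
[62.3  0.7  1.4] [0.  0.1 0.1] q [-0.15  0.23 -0.49  0.85  0.   -1.42]
```

Scaled: 54 mm / 600 = 0.09, 48 mm / 600 = 0.08.

>>> {"fn": "drive_tool", "kwargs": {"targets": "0.01 0 0 0 0 0;0.02 0 0 0 0 0;0.03 0 0 0 0 0;0.04 0 0 0 0 0;0.05 0 0 0 0 0;0.06 0 0 0 0 0;0.07 0 0 0 0 0;0.08 0 0 0 0 0;0.09 0 0 0 0 0;0.09 0 0 0 0 0;0.09 0 0 0 0 0", "force": 120}}

```text
time_s: 31.35
tcp_pos: [0.4909, -0.0637, 0.0705]
tool_rot: [-3.141, 0.002, -1.875]
wrist_force: [-0.6, -0.3, -2.5]
grip_width: 0.0224
grip_force: 119.0
```

```bash
python3 - <<'E'
from h import *
s=state(); print(s["tcp_pos"],s["wrist_force"],s["wrist_torque"],(s["tcp_pos"]-port)@d)
im,dd=camera("scene"); W=cloud("scene",dd);cv2.imwrite("pics/s4.png",cv2.resize(im[60:360,100:400],(600,600)))
# tray: long axis heading 83.2, centre
c=np.array([.523,-.268,0]); 
for r in regions_of("scene","lamp_carrier")[:1]:
    P=W[r["region"]]; print(r["p"],np.nanmedian(P,0))
T=np.array([np.cos(np.radians(83.2)),np.sin(np.radians(83.2)),0])
yaw=83.2-180
# carrier middle (x=-17) at tray centre; grasp at carrier x -85+? TCP offset
for z in (.20,.055,.038):
    p=c-T*.068; p[2]=z; delta(p,down(yaw))
E
```

```text
[ 0.49090481 -0.06368393  0.07050249] [-0.61883612 -0.26824519 -2.45601099] [-0.19049066  0.0648618   0.00462422] -0.16163061195995534
0.68 [0.52145073 0.01395844 0.08337084]
[ 252.1 -104.3 -130. ] [ -0.    0.1 -10.6] q [-0.26  0.21 -0.51  0.85  0.   -1.53]
[ 252.4 -104.3   15. ] [ -0.    0.1 -10.6] q [-0.26  0.21 -0.51  0.85  0.   -1.53]
[ 252.4 -104.3   32. ] [ -0.    0.1 -10.6] q [-0.26  0.21 -0.51  0.85  0.   -1.53]
```

View pics/s4.png

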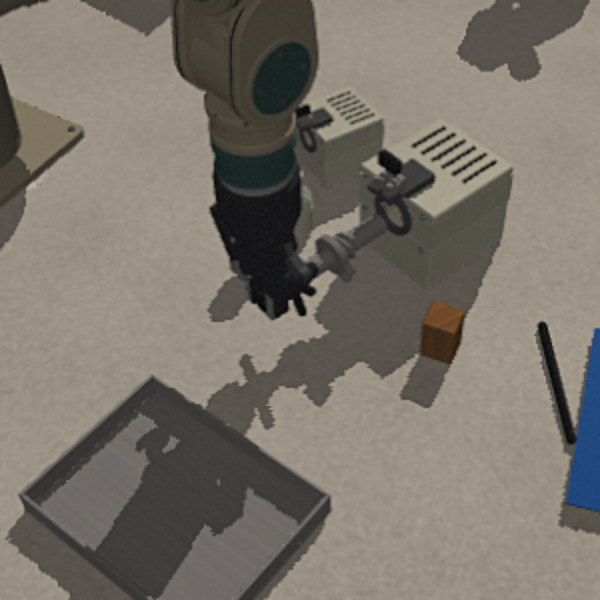

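Scaled: -60 mm / 600 = -0.1, 46 mm / 600 = 0.0767.

>>> {"fn": "drive_tool", "kwargs": {"targets": "0.01 0 0 0 0 0;0.02 0 0 0 0 0;0.03 0 0 0 0 0;0.04 0 0 0 0 0;0.0567 0 0 0 0 0;0.0767 0 0 0 0 0;0.1 0 0 0 0 0;0.1 0 0 0 0 0;0.1 0 -0.025 0 0 0;0.1 0 -0.05 0 0 0;0.1 0 -0.075 0 0 0;0.1 0 -0.1 0 0 0;0.1 0 -0.1 0 0 0"}}

```text
time_s: 33.08
tcp_pos: [0.4744, -0.1215, 0.1323]
tool_rot: [-3.137, 0.002, -1.874]
wrist_force: [0.0, 0.1, -3.0]
grip_width: 0.0224
grip_force: 119.1
```

```bash
python3 - <<'E'
from h import *
s=state(); im,dd=camera("scene"); W=cloud("scene",dd)
P=W[(W[...,2]>.095)&(W[...,1]<.09)&(W[...,0]>.4)&(W[...,0]<.6)]; rel=P-s["tcp_pos"]; ax=rel@d; la=rel@l
for a in np.arange(.03,.19,.012):
    m=(ax>a)&(ax<a+.012)&(abs(la)<.045)
    if m.sum(): print(a.round(3),m.sum(),P[m][:,2].max().round(3),P[m][:,2].min().round(3),la[m].min().round(3),la[m].max().round(3))
T=np.array([np.cos(np.radians(-6.8)),np.sin(np.radians(-6.8)),0]); c=np.array([.523,-.268,0])
B=down(173.2)*R.from_rotvec([0,12,0],degrees=True); print(B.as_matrix().round(2))
p=c-T*.068
for z,Q in ((.14,down(173.2)),(.14,B),(.06,B)):
    p[2]=z; delta(p,Q,s)
E
```

```text
0.03 322 0.52 0.103 -0.045 0.027
0.042 20 0.146 0.132 -0.01 -0.004
0.054 62 0.15 0.133 -0.011 0.008
0.066 71 0.16 0.133 -0.011 0.008
0.078 236 0.162 0.117 -0.03 0.022
0.09 74 0.156 0.129 -0.014 0.015
0.102 64 0.154 0.136 -0.014 0.006
0.114 69 0.153 0.134 -0.011 0.008
0.126 64 0.153 0.136 -0.012 0.008
0.138 55 0.152 0.137 -0.012 0.009
0.15 1 0.148 0.148 0.003 0.003
[[-0.97  0.12 -0.21]
 [ 0.12  0.99  0.02]
 [ 0.21  0.   -0.98]]
[137.8 -23.4  -7.8] [-0.2  0.3 79.4] q [-0.38  0.12 -0.46  0.98  0.   -1.65]
[137.8 -23.4  -7.8] [-8.5 10.3 79.1] q [-0.38  0.12 -0.46  0.98  0.   -1.65]
[137.9 -23.1  72.2] [-8.5 10.3 79.1] q [-0.38  0.12 -0.46  0.98  0.   -1.65]
```

Scaled: 138 mm / 600 = 0.23, 130 mm / 600 = 0.2167, 79.4 degrees / 229.1831 = 0.3464.

>>> {"fn": "drive_tool", "kwargs": {"targets": "0.025 -0.005 -0.0133 0 0 0.0393;0.05 -0.01 -0.0133 0 0 0.0785;0.075 -0.015 -0.0133 0 0 0.1178;0.1 -0.02 -0.0133 0 0 0.1571;0.125 -0.025 -0.0133 0 0 0.1963;0.1583 -0.03 -0.0133 0 0 0.2356;0.1917 -0.035 -0.0133 0 0 0.2749;0.2167 -0.0383 -0.0133 0 0 0.3142;0.23 -0.0383 -0.0133 0 0 0.3464;0.23 -0.0383 -0.0133 0 0 0.3464;0.23 -0.0383 -0.0133 -0.0175 0.0218 0.3464;0.23 -0.0383 -0.0133 -0.0371 0.0449 0.3451;0.23 -0.0383 -0.0133 -0.0371 0.0449 0.3451;0.23 -0.0383 -0.0133 -0.0371 0.0449 0.3451"}}

```text
time_s: 34.88
tcp_pos: [0.4531, -0.2589, 0.1376]
tool_rot: [3.139, -0.214, 3.024]
wrist_force: [-1.2, 0.0, -2.2]
grip_width: 0.0218
grip_force: 119.1
```

```bash
python3 - <<'E'
from h import *
s=state(); print(s["tcp_pos"],s["wrist_force"],s["time_s"])
im,dd=camera("top"); cv2.imwrite("pics/t5.png",cv2.resize(im[170:330,280:460],(675,600)))
T=np.array([np.cos(np.radians(-6.8)),np.sin(np.radians(-6.8)),0]); c=np.array([.523,-.268,0])
B=down(173.2)*R.from_rotvec([0,12,0],degrees=True)
p=c-T*.068
for z in (.06,.045): p[2]=z; delta(p,B,s)
E
```

```text
[ 0.45308917 -0.25889345  0.13759485] [-1.19446269  0.01874129 -2.1757712 ] 34.875
[-18.9  -0.9  75.3] [ 0.1 -0.3  0.1] q [-0.59  0.31 -0.23  1.22 -0.1  -0.46]
[-22.1  -1.   90. ] [ 0.1 -0.3  0.1] q [-0.59  0.31 -0.23  1.22 -0.1  -0.46]
```

View pics/t5.png

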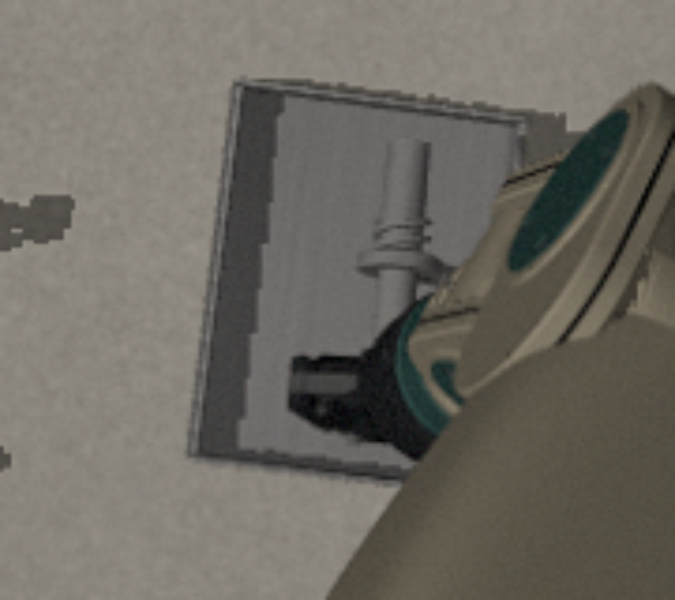

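Scaled: 77 mm / 600 = 0.1283, 72 mm / 600 = 0.12.

>>> {"fn": "drive_tool", "kwargs": {"targets": "-0.0083 0 0.0333 0 0 0;-0.0167 0 0.0667 0 0 0;-0.025 0 0.1 0 0 0;-0.0317 -0.0017 0.12 0 0 0;-0.0333 -0.0017 0.1283 0 0 0;-0.0333 -0.0017 0.1283 0 0 0"}}

```text
time_s: 35.67
tcp_pos: [0.4564, -0.2609, 0.0588]
tool_rot: [3.14, -0.214, 3.022]
wrist_force: [0.2, -0.2, -1.5]
grip_width: 0.0219
grip_force: 119.1
```

Scaled: 6 mm / 600 = 0.01, 3 mm / 600 = 0.005.

>>> {"fn": "drive_tool", "kwargs": {"targets": "-0.001 0 0.005 0 0 0;-0.002 0 0.01 0 0 0;-0.002 0 0.01 0 0 0"}}

```text
time_s: 36.05
tcp_pos: [0.4563, -0.2608, 0.0524]
tool_rot: [3.14, -0.214, 3.023]
wrist_force: [-0.1, 0.4, -3.5]
grip_width: 0.0219
grip_force: 119.1
```

Scaled: 3 mm / 600 = 0.005, 1.5 mm / 600 = 0.0025.

>>> {"fn": "drive_tool", "kwargs": {"targets": "-0.0005 0 0.0025 0 0 0;-0.001 0 0.005 0 0 0;-0.001 0 0.005 0 0 0"}}

```text
time_s: 36.42
tcp_pos: [0.4562, -0.2608, 0.0492]
tool_rot: [3.14, -0.214, 3.023]
wrist_force: [0.2, -0.9, -2.0]
grip_width: 0.0225
grip_force: 119.1
```

Scaled: 3 mm / 600 = 0.005, 1.5 mm / 600 = 0.0025.

>>> {"fn": "drive_tool", "kwargs": {"targets": "-0.0005 0 0.0025 0 0 0;-0.001 0 0.005 0 0 0;-0.001 0 0.005 0 0 0"}}

```text
time_s: 36.8
tcp_pos: [0.4562, -0.2608, 0.0462]
tool_rot: [3.14, -0.214, 3.023]
wrist_force: [0.4, -0.7, -2.9]
grip_width: 0.0224
grip_force: 119.1
```

Scaled: 2 mm / 600 = 0.0033, 1 mm / 600 = 0.0017.

>>> {"fn": "drive_tool", "kwargs": {"targets": "-0.0003 0 0.0017 0 0 0;-0.0007 0 0.0033 0 0 0;-0.0007 0 0.0033 0 0 0"}}

```text
time_s: 37.17
tcp_pos: [0.4563, -0.2609, 0.0445]
tool_rot: [3.141, -0.214, 3.023]
wrist_force: [-0.3, 0.2, -0.5]
grip_width: 0.0225
grip_force: 119.2
```

Scaled: 2 mm / 600 = 0.0033, 1 mm / 600 = 0.0017.

>>> {"fn": "drive_tool", "kwargs": {"targets": "-0.0003 0 0.0017 0 0 0;-0.0007 0 0.0033 0 0 0;-0.0007 0 0.0033 0 0 0"}}

```text
time_s: 37.55
tcp_pos: [0.456, -0.2609, 0.0438]
tool_rot: [3.141, -0.215, 3.023]
wrist_force: [-3.5, 1.7, 8.7]
grip_width: 0.0224
grip_force: 120.6
```

Scaled: 2 mm / 600 = 0.0033, 1 mm / 600 = 0.0017.

>>> {"fn": "drive_tool", "kwargs": {"targets": "-0.0003 0 0.0017 0 0 0;-0.0007 0 0.0033 0 0 0;-0.0007 0 0.0033 0 0 0"}}

```text
time_s: 37.92
tcp_pos: [0.4557, -0.2608, 0.0433]
tool_rot: [3.141, -0.216, 3.023]
wrist_force: [-4.9, 4.0, 18.1]
grip_width: 0.0222
grip_force: 121.7
```

>>> {"fn": "drive_tool", "kwargs": {"targets": "0.0007 0 -0.0033 0 0 0;0.0007 0 -0.0033 0 0 0;0.0007 0 -0.0033 0 0 0", "force": 20}}

```text
time_s: 38.3
tcp_pos: [0.4561, -0.2608, 0.0438]
tool_rot: [3.141, -0.215, 3.023]
wrist_force: [-3.6, 2.3, 9.1]
grip_width: 0.0222
grip_force: 120.3
```

>>> {"fn": "drive_tool", "kwargs": {"targets": "0 0 0 0 0 0;0 0 0 0 0 0;0 0 0 0 0 0;0 0 0 0 0 0;0 0 0 0 0 0", "claw": 65}}

```text
time_s: 38.92
tcp_pos: [0.4563, -0.2609, 0.0422]
tool_rot: [3.14, -0.214, 3.023]
wrist_force: [-0.3, 0.2, -0.2]
grip_width: 0.0651
grip_force: 0.0
```

Scaled: -140 mm / 600 = -0.2333, -100 mm / 600 = -0.1667.

>>> {"fn": "drive_tool", "kwargs": {"targets": "0 0 -0.025 0 0 0;0 0 -0.0583 0 0 0;0 0 -0.1083 0 0 0;0 0 -0.1667 0 0 0;0 0 -0.2333 0 0 0;0 0 -0.2333 0 0 0;0 0 -0.2333 0 0 0"}}

```text
time_s: 39.8
tcp_pos: [0.4858, -0.2645, 0.1794]
tool_rot: [3.141, -0.214, 3.023]
wrist_force: [-0.2, 0.8, -0.1]
grip_width: 0.0651
grip_force: 0.0
```

```bash
python3 - <<'E'
from h import *
s=state(); im,dd=camera("scene"); W=cloud("scene",dd)
cv2.imwrite("pics/s6.png",im)
T=np.array([np.cos(np.radians(-6.8)),np.sin(np.radians(-6.8)),0]); N=np.array([-T[1],T[0],0]); c=np.array([.523,-.268,0])
P=W.reshape(-1,3); P=P[np.isfinite(P[:,0])]; q=P-c; m=(abs(q@T)<.1)&(abs(q@N)<.075)&(P[:,2]>.012)&(P[:,2]<.1)
for a in np.arange(-.1,.1,.015):
    k=m&(q@T>a)&(q@T<a+.015)
    if k.sum()>2: print(a.round(3),k.sum(),(q@N)[k].min().round(3),(q@N)[k].max().round(3),P[k][:,2].max().round(3))
m=(abs(P[:,0]-.537)<.03)&(abs(P[:,1]-.0885)<.03)&(P[:,2]>.143)&(P[:,2]<.18); print("wing",np.percentile(P[m][:,2],90) if m.sum() else 0)
E
```

```text
-0.085 23 -0.001 0.023 0.056
-0.07 114 -0.003 0.023 0.057
-0.055 127 -0.021 0.036 0.054
-0.04 305 -0.018 0.039 0.069
-0.025 89 -0.001 0.018 0.047
-0.01 96 -0.001 0.018 0.045
0.005 171 -0.024 0.028 0.051
0.02 204 -0.015 0.028 0.051
0.035 118 -0.005 0.02 0.041
0.05 106 -0.005 0.017 0.035
0.065 129 -0.006 0.016 0.032
0.08 25 -0.004 0.014 0.029
wing 0.16342473510489183
```

View pics/s6.png

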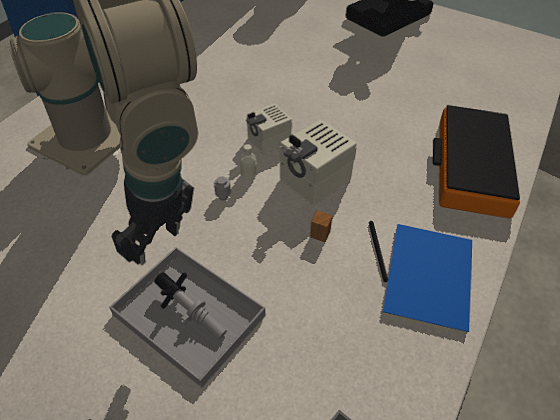

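The carrier lies flat in the tray at (190,300), nose about 45 mm high and inner end about 20 mm. The pin is parked, the bystanders haven't moved, and the gripper is clear.

```bash
python3 -c "
from rig import *
print(finish_job())"
```

```text
the job is handed in; nothing more can be done
None
```

The job is handed in, though `finish_job()` returned no verdict: the carrier lies flat in the tray, the lock pin is parked up, and the objective, bottle and box look undisturbed, at about 40 s of the 64 s allowed.

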